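# Close the one-handed jar clamp on the spice jar and keep it gripped

### The arm

A 6-joint arm with a two-finger parallel gripper is mounted at the origin on a cart in front of the work surface, level with it; the furniture and walls round the work are solid. World frame = base frame: x ahead of the robot, y to its left, z up, the work surface at z = 0. Lengths are in m, angles in rad, forces in N, time in s.
With the tool pointing down it reaches from about 0.35 to 0.875 m from the base axis. Payload 4.2 kg.
Tool frame: the origin (TCP) lies at the very end of the fingers, on their centre line; the grasp point (between the pads) lies 19 mm behind it; z points along the fingers, y is the line along which they close (so a half turn about z gives the same grasp; the last joint's range is limited). The gripper opens to 87 mm and grips with 3 to 60 N. Pads are 19 mm wide; open, the fingers measure 117 mm over their backs; the gripper's body (75 mm by 190 mm) begins 51 mm behind the grasp point.
Start: joints at [-0.884, 0.385, 0.008, 0, -1.194, -0.259], TCP at [0.259, -0.569, 0.223] pointing down, gripper open.
Joint ranges: [-3.14, 3.14], [-1.21, 2.06], [-1.07, 1.41], [-3.16, 2.05], [-2.99, -0.16], [-3.1, 3.1]. Speed limits (rad/s): [2.79, 2.79, 3.14, 3.14, 3.14, 3.14].

### API

Orientations are given as [roll, pitch, yaw] about the fixed x, y, z axes, in that order (R = Rz(yaw) Ry(pitch) Rx(roll)).
In Python, from station import manip gives the robot as it stands.
- The arm moves only by the shell command python3 -m pendant 'ROWS' [OPENING] [FORCE]. ROWS is JSON, a list of rows, each an object with "offset": the shift along the world's x, y, z in m, a list of three; "yaw": the turn about the world's z in degrees. In form: [{"offset": [dx, dy, dz], "yaw": yaw}, ...]. A call has 1 to 5 rows; each row is the pose to reach, as a shift and turn from the pose commanded when the call began; what a row does not reach only later rows make up. A row lasts 1/8 s, in which the tool goes at most 62.5 mm and 10.7 degrees, less where a joint would pass 70% of its speed; a pose out of reach is approached as far as the arm can. A call with a gripper value outside its range is refused whole. OPENING is the finger opening in m, from 0 to 0.087, set as the call begins (- or left out, the last holds). The fingers move at their own pace and stop on an object; FORCE is the grip in N (left out, the last holds). Time passes only in rows, so rows that repeat a pose let the fingers close. It gives the time, the measured TCP pose, the force, the opening and the grip force at its end, in the units of the state.
- manip.state(): the state, without advancing time (a new reading comes with each control period).
- manip.grab_frame(name): name is "scene" or "top" or "wrist"; returns (picture, depth): 480x640x3 uint8, blue, green, red; 480x640 float32, m along the optical axis (not along the pixel's ray), 0 where there is no reading.
- manip.camera_info(name): a dict with "fx", "fy", "cx", "cy" (pixels), "world_from_camera" (4x4, takes a point from camera to world coordinates); the wrist camera has in their place "mount" (4x4, takes a point from camera to tool coordinates, whose origin is the TCP and whose axes are the flange's). Camera axes: x right, y down, z forward; pixel columns grow to the right and rows downward; lengths in m; the calibration is good to about 2 mm. The wrist camera is an equidistant fisheye: a pixel r from the principal point sees the ray r / f radians off the axis. A picture is of the moment at which its call begins: read the wrist's pose just before it. camera_info takes no time and is no camera call.
- manip.finish_job(): hands the job in; it is judged then, once.
The state is a dict: "time": time; "qpos": joint angles; "qd": joint speeds; "effort": joint torques, N m; "position": TCP position; "eef_rot": TCP orientation; "force": force on the tool from outside, world axes, zero at the start; "wrist_torque": the same for the moment, N m; "gripper_width": opening from 0.0 (shut) to 1.0 (fully open); "finger_force": force on a finger pad.
Only numpy, scipy, OpenCV 4.12 (cv2) and the standard library are available. Lean on these libraries where they do the work, as an engineer would, in place of code of your own. Each camera call takes 0.05 s, during which the arm holds its last target. There are 200 camera calls.

### The job

The spice jar in the one-handed jar clamp has to be held still so that its cap can be twisted off. Take the jaw by its tab and slide it along towards the jar until about 2 cm are left between the pad and the glass, let go of it, then pump the two squeeze grips (fully together, then fully open again) until the sprung pad is pressed in about half-way by the jar; never push the jaw onto the jar by hand and never press the pad all the way in, or the glass breaks. Finish while holding the grips squeezed together with the jar clamped upright against the stop; leave the two other jars and the kitchen timer alone.

Things in the scene. Friction and masses are not known exactly. Their poses are not given: they have to be found in the camera images.
- clamp: Jar clamp fixed to the worktop: base plate 345 x 90 x 10 mm, grey ratchet housing (82 x 60 mm, top at 51 mm) at one end, V stop at the other. Origin on the worktop on its middle line; x points from housing to stop, the way the jaw closes; z up. A toothed bar carrying the jaw runs through the housing; up to 90 mm of it stands out behind, 20 to 31 mm high.
- grips (a point): Half-way between the two open squeeze grips, 100 mm above the worktop, at the height to grip; axes as clamp. Two black upright paddles 34 mm wide (clamp y), up to 120 mm high, over the housing, facing each other along clamp x; 66 mm over their outer faces when open. Squeeze them from above, closing along clamp x, one finger behind each paddle. It is 115 mm from the clamp origin along -x.
- squeeze (a joint): Travel of the rear grip, which drives the ratchet (m): 0 open (spring return), 0.0125 fully squeezed. The front grip is a sprung rest and gives way up to 20 mm. 4 to 7 N each, plus up to 15 N on the rear one when the pad is pressed in. Each full pump gains 10 mm of jaw travel (the first 2 to 12 mm): the rear grip takes a 10 mm tooth along, and on opening the jaw drops back about 2.5 mm onto it.
- jaw_slide (a joint): Position of the jaw along the clamp (m), growing towards the jar; limits 0 and 0.130. It can be pushed forward by hand at any time (about 5 N), clicking over the teeth, but the ratchet lets it back by no more than one tooth (10 mm).
- jaw: The grey jaw (block 25 x 40 x 50 mm, with the tab and the sprung pad) on the toothed bar. This origin has no special meaning on the part: it coincides with the clamp's origin when jaw_slide is 0 and moves with the jaw; axes as the clamp.
- jaw_tab (a point): Centre of the upright tab on top of the jaw, 80 mm above the worktop, where it is pinched from above: 14 mm thick along clamp y, 20 mm along clamp x, from 62 to 94 mm high. Axes as the clamp.
- pad_face (a point): Centre of the front face of the sprung pad (black rubber plate 34 mm wide, 36 mm high) that will meet the jar, 45 mm above the worktop; with the pad out it lies 39.5 mm ahead of the tab along clamp x. Axes as the clamp.
- pad_in (a joint): How far the pad is pressed back into the jaw (m): 0 out, 0.020 all the way in (it then touches the jaw block). Spring 0.8 N per mm.
- jar: Glass spice jar with a black cap, 44 mm in diameter and 96 mm high, upright and loose on the base plate between pad and stop; origin at the centre of its underside (10 mm above the worktop). The pad touches it when the pad face is 22 mm from the jar's axis.
- stop: Grey V-shaped stop, 60 mm high, fixed on the far end of the base; origin on the base plate under the axis of a jar that is seated in the V; axes as the clamp. The jar starts up to 6 mm short of being seated and is pushed home by the pad.
- jar_a: Bystander: another spice jar, 44 mm in diameter, 96 mm high, standing on the worktop beyond the clamp; origin at the centre of its underside.
- jar_b: Bystander: another spice jar, 44 mm in diameter, 96 mm high, standing on the worktop beyond the clamp; origin at the centre of its underside.
- timer: Bystander: round kitchen timer, 61 mm in diameter, 50 mm high, on the near side of the clamp; origin at the centre of its underside.
Not all that is in view belongs to the job. Leave any green or yellow look-alike of the jar alone.

How it is judged:
By the outcome, as a careful person would: the job done as asked, in the order asked, and still so for the second after the job is handed in, while the arm keeps its last pose, push and grip.
It also fails if it takes over 58 s, if anything falls off the work surface, if the arm or the gripper's body presses on something with over 40 N, if the wrist force passes 120 N, or if a joint passes its speed limit or range.

## Working session

There is one attempt and no reset: what is moved stays moved. The work goes in short steps, Python scripts to look and compute and a shell command to move; the robot and the scene stay as the last step left them, time stands still between calls to the robot, and variables do not carry over. Pictures are saved under pics/ and viewed, at most 12 in all, crops included, and the job is handed in when it is done.

```bash
mkdir -p pics; cat > h.py <<'E'
import numpy as np,cv2
from station import manip
def snap(n):
    p,d=manip.grab_frame(n); return p,d
def cloud(n,d):
    c=manip.camera_info(n);v,u=np.mgrid[:480,:640]
    P=np.stack([(u-c['cx'])/c['fx']*d,(v-c['cy'])/c['fy']*d,d],-1)
    T=np.array(c['world_from_camera']);return P@T[:3,:3].T+T[:3,3]
E
python3 - <<'E'
from h import *
for n in('scene','top'):
    p,d=snap(n);cv2.imwrite(f'pics/{n}0.png',p);np.save(f'{n}0.npy',d)
    c=manip.camera_info(n);print(n,c['fx'],np.round(c['world_from_camera'],3).tolist())
print(manip.state())
E
```

```text
scene 447.08015364918833 [[-0.895, -0.247, 0.373, 0.208], [-0.447, 0.499, -0.742, 0.619], [-0.003, -0.831, -0.557, 0.619], [0.0, 0.0, 0.0, 1.0]]
top 520.261538339787 [[0.017, -0.985, 0.173, 0.369], [-1.0, -0.014, 0.02, -0.104], [-0.017, -0.174, -0.985, 1.029], [0.0, 0.0, 0.0, 1.0]]
{'time': 0.1, 'qpos': array([-8.84397815e-01,  3.85459487e-01,  6.77248272e-03, -4.37903375e-04,
       -1.19400207e+00, -2.58573776e-01]), 'qd': array([ 0.00169988, -0.00328538,  0.00373692,  0.00231583, -0.00074219,
        0.00146073]), 'effort': array([-1.50410933e-04, -3.91689134e+01,  1.87935537e+01,  4.23189819e+00,
        1.34426396e-02, -6.94464552e-05]), 'position': array([ 0.25908645, -0.56818014,  0.22158465]), 'eef_rot': array([ 3.13965876e+00, -9.06354122e-05, -2.71392934e+00]), 'force': array([ 0.05054694,  0.03446645, -0.11070117]), 'wrist_torque': array([0.01713667, 0.00414026, 0.02961523]), 'finger_force': 0.0, 'gripper_width': 0.9990411088581284}
```

View pics/top0.png

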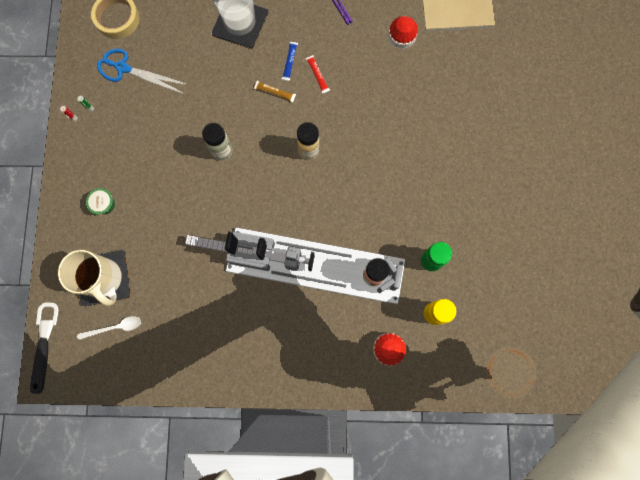

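View pics/scene0.png

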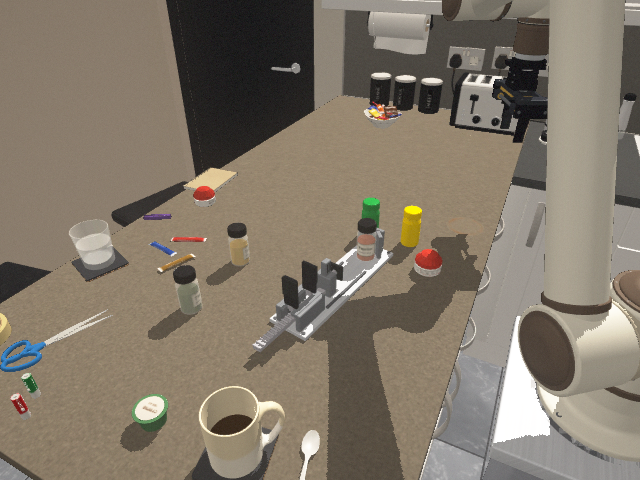

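Top view: the clamp lies along (230,245)–(403,280), with the paddles at (232,243) and (262,247), the jaw tab near (293,257), the target jar (dark cap) at (377,270) and the stop at the right end. Things that could be taken for the jar are the green one (437,256), the yellow one (441,312), jar_a/b (216,140) and (308,140). I choose (377,270), since it stands on the base plate.

```bash
python3 - <<'E'
from h import *
p=cv2.imread('pics/top0.png');d=np.load('top0.npy');W=cloud('top',d)
roi=np.zeros((480,640),bool);roi[215:310,180:412]=1
z=W[...,2]; print('table z',np.median(z[300:400,430:440]))
m=roi&(z>0.006)&(z<0.016);m=cv2.morphologyEx(m.astype(np.uint8),cv2.MORPH_OPEN,np.ones((3,3)))
P=W[m>0][:,:2].astype(np.float32);n,lab,st,ce=cv2.connectedComponentsWithStats(m)
r=cv2.minAreaRect((P*1000));box=cv2.boxPoints(r);print('plate',r,box.tolist())
# axis direction
e=max([box[1]-box[0],box[2]-box[1]],key=np.linalg.norm);e/=np.linalg.norm(e);e=e if e[1]<0 else -e
print('dir',e,np.degrees(np.arctan2(e[1],e[0])))
c=np.array(r[0])/1000;nrm=np.array([-e[1],e[0]])
def loc(Q):return np.c_[(Q[:,:2]-c)@e,(Q[:,:2]-c)@nrm,Q[:,2]]*1000
Q=loc(W[roi])
for lo,hi in((112,130),(98,112),(85,98),(57,66),(44,55),(17,35)):
    S=Q[(Q[:,2]>lo)&(Q[:,2]<hi)&(abs(Q[:,1])<45)]
    h=np.histogram(S[:,0],np.arange(-280,190,5));print(lo,hi,[(int(b),int(k),int(np.median(S[(S[:,0]>=b)&(S[:,0]<b+5),1]))) for k,b in zip(*h) if k>3])
x,y,w,hh=170,205,260,110
cv2.imwrite('pics/c1.png',cv2.resize(p[y:y+hh,x:x+w],None,fx=3,fy=3,interpolation=cv2.INTER_CUBIC))
E
```

```text
table z 0.0010041180755506751
plate ((510.6334533691406, -82.32479858398438), (345.0265197753906, 90.45873260498047), 80.0979995727539) [[436.411865234375, -244.49038696289062], [525.5230712890625, -260.0459899902344], [584.8550415039062, 79.84078979492188], [495.74383544921875, 95.39639282226562]]
dir [-0.17196351 -0.98510337] -99.90199
112 130 [(-160, 46, 0), (-155, 52, 0), (-105, 27, -1), (-100, 55, 0), (-95, 13, -6)]
98 112 [(-155, 28, 0), (-95, 22, -1), (95, 33, 0), (100, 49, 0), (105, 62, 0), (110, 65, 0), (115, 64, 0), (120, 60, 0), (125, 56, 0), (130, 38, 1), (135, 8, 1)]
85 98 [(-155, 26, 0), (-95, 21, 2), (-55, 12, 0), (-50, 21, 0), (-45, 21, 0), (-40, 24, -1), (-35, 8, -2), (95, 4, -8)]
57 66 [(-155, 15, -4), (-100, 12, -6), (-60, 4, -10), (-55, 28, -8), (-50, 29, -10), (-45, 32, -9), (-40, 32, -9), (-35, 42, 0), (-15, 5, 0), (-10, 42, -1), (-5, 13, -3), (125, 5, -26), (150, 7, 0)]
44 55 [(-170, 15, -20), (-165, 31, -18), (-160, 33, -17), (-155, 59, -4), (-150, 62, -8), (-145, 62, 0), (-140, 60, -8), (-135, 60, -8), (-130, 62, 0), (-125, 60, 0), (-120, 58, -8), (-115, 41, 
[... 212 characters left out ...]
 9, 1), (-255, 29, -1), (-250, 18, 0), (-245, 28, 0), (-240, 18, -3), (-235, 26, 0), (-230, 20, -1), (-225, 31, 0), (-220, 18, 0), (-215, 23, -1), (-210, 22, -1), (-205, 28, 0), (-200, 21, -1), (-195, 27, 0), (-190, 18, -1), (-185, 26, -1), (-180, 5, -8), (-160, 4, -30), (-155, 12, -1), (-150, 13, -2), (-145, 14, 0), (-140, 14, -2), (-135, 16, 0), (-130, 13, -1), (-125, 20, 1), (-120, 11, 0), (-100, 11, 1), (-95, 18, 0), (-90, 42, 0), (-85, 24, -1), (-80, 22, 0), (-75, 25, 0), (-70, 25, -1), (-65, 25, 0), (-60, 8, -1), (-55, 4, -19), (-50, 4, -19), (-40, 6, -20), (-35, 10, -12), (25, 4, 28), (95, 4, -11), (100, 4, -16), (110, 4, -21), (125, 5, -26), (130, 6, -30), (145, 4, 6), (150, 10, -7)]
```

View pics/c1.png

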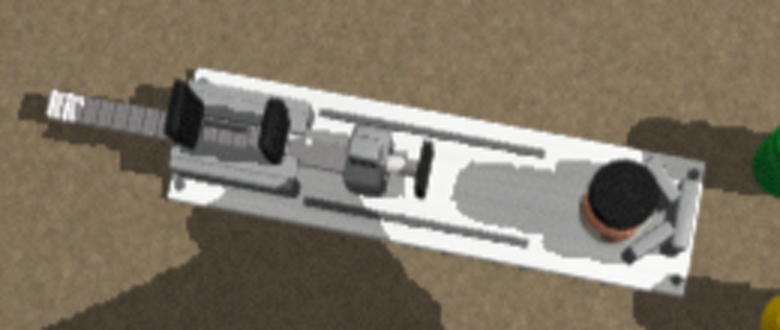

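The crop confirms the clamp: paddles, jaw tab, pad plate, then the black-capped jar at the V. In clamp coordinates relative to the plate centre, the tab is at -46 mm, the pad at about -6 mm, the jar axis at +115 mm and the grips' middle at -127 mm. That leaves a gap of about 99 mm, so the jaw should slide about 79 mm.

```bash
python3 -m pendant '[{"offset":[0.026,0.053,0],"yaw":5.6},{"offset":[0.052,0.106,0],"yaw":11.2},{"offset":[0.078,0.159,0],"yaw":16.8},{"offset":[0.104,0.212,0],"yaw":22.4},{"offset":[0.13,0.265,0],"yaw":28}]' 0.05 30
python3 -m pendant '[{"offset":[0.026,0.053,0],"yaw":5.6},{"offset":[0.052,0.106,-0.02],"yaw":11.2},{"offset":[0.078,0.159,-0.04],"yaw":16.8},{"offset":[0.104,0.212,-0.06],"yaw":22.4},{"offset":[0.13,0.267,-0.08],"yaw":27.6}]' 
python3 -m pendant '[{"offset":[0,0,0],"yaw":0}]'
python3 - <<'E'
from h import *
s=manip.state();print(s['time'],s['position'],s['eef_rot'],s['gripper_width'])
p,d=snap('wrist');cv2.imwrite('pics/w1.png',p)
c=manip.camera_info('wrist');print(c)
E
```

```text
time: 0.72
position: [0.3896, -0.3018, 0.2223]
eef_rot: [3.141, 0.0, -2.222]
force: [1.3, -0.1, -0.4]
gripper_width: 0.59
finger_force: 0.0
time: 1.35
position: [0.519, -0.0361, 0.1423]
eef_rot: [3.141, -0.0, -1.74]
force: [0.7, -0.6, 0.1]
gripper_width: 0.571
finger_force: 0.0
time: 1.48
position: [0.519, -0.035, 0.141]
eef_rot: [3.138, -0.001, -1.738]
force: [-0.4, 0.7, -0.6]
gripper_width: 0.573
finger_force: 0.0
1.475 [ 0.51895553 -0.03495816  0.14095779] [ 3.13819266e+00 -1.06868208e-03 -1.73814503e+00] 0.5729705256626666
{'fx': 371.64829954431775, 'fy': 371.64829954431775, 'cx': 322.116732814587, 'cy': 242.07054564864026, 'mount': array([[-8.42322252e-04, -9.65630545e-01, -2.59917179e-01,
         7.01975524e-02],
       [ 9.99998259e-01, -3.80537578e-04, -1.82697457e-03,
        -4.15059033e-04],
       [ 1.66527419e-03, -2.59918266e-01,  9.65629185e-01,
        -1.62224781e-01],
       [ 0.00000000e+00,  0.00000000e+00,  0.00000000e+00,
         1.00000000e+00]])}
```

View pics/w1.png

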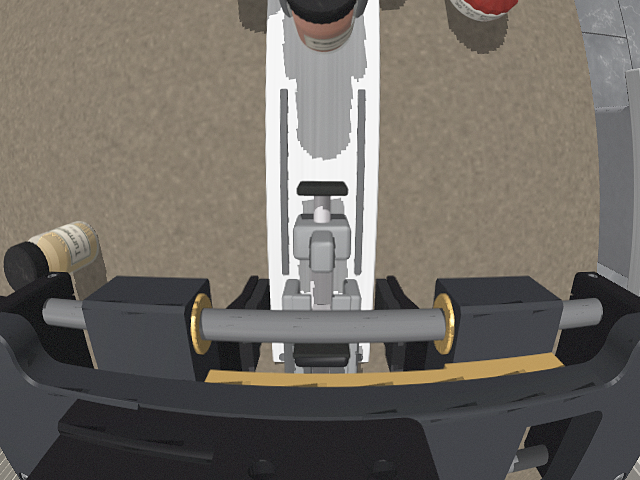

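Wrist view: the tab (321,250) is centred between the fingers, with the pad at (321,188) ahead and the jar at (322,20). Next: descend and pinch the tab.

```bash
python3 -m pendant '[{"offset":[0,-0.002,-0.03],"yaw":0},{"offset":[0,-0.002,-0.055],"yaw":0},{"offset":[0,-0.002,-0.074],"yaw":0},{"offset":[0,-0.002,-0.074],"yaw":0}]' 
python3 -m pendant '[{"offset":[0,0,0],"yaw":0},{"offset":[0,0,0],"yaw":0},{"offset":[0,0,0],"yaw":0},{"offset":[0,0,0],"yaw":0}]' 0.005 25
```

```text
time: 2.02
position: [0.5172, -0.0413, 0.0682]
eef_rot: [3.139, -0.001, -1.746]
force: [0.5, -0.3, -0.9]
gripper_width: 0.572
finger_force: 0.0
time: 2.52
position: [0.5189, -0.0399, 0.0694]
eef_rot: [-3.141, 0.0, -1.743]
force: [-0.7, -0.3, 0.7]
gripper_width: 0.203
finger_force: 0.0
```

```bash
python3 -m pendant '[{"offset":[0,0,0],"yaw":0},{"offset":[0,0,0],"yaw":0},{"offset":[0,0,0],"yaw":0}]'
python3 -m pendant '[{"offset":[-0.0017,-0.01,0],"yaw":0},{"offset":[-0.0034,-0.02,0],"yaw":0},{"offset":[-0.0052,-0.03,0],"yaw":0},{"offset":[-0.0069,-0.04,0],"yaw":0},{"offset":[-0.0086,-0.05,0],"yaw":0}]'
python3 -m pendant '[{"offset":[-0.0009,-0.005,0],"yaw":0},{"offset":[-0.0017,-0.01,0],"yaw":0},{"offset":[-0.0017,-0.01,0],"yaw":0}]'
python3 - <<'E'
from h import *
s=manip.state();print(s['time'],s['position'])
p,d=snap('wrist');cv2.imwrite('pics/w2.png',p)
p,d=snap('scene');cv2.imwrite('pics/s2.png',p[190:340,230:430]);np.save('s2.npy',d)
E
```

```text
time: 2.9
position: [0.5184, -0.0399, 0.0693]
eef_rot: [3.141, -0.0, -1.743]
force: [-2.5, 0.2, 5.4]
gripper_width: 0.158
finger_force: 25.0
time: 3.52
position: [0.5099, -0.0885, 0.0693]
eef_rot: [3.141, 0.002, -1.743]
force: [-2.3, 3.2, 4.3]
gripper_width: 0.157
finger_force: 25.0
time: 3.9
position: [0.5079, -0.0997, 0.0693]
eef_rot: [3.141, 0.0, -1.743]
force: [-3.8, 3.0, 5.4]
gripper_width: 0.16
finger_force: 25.0
3.9 [ 0.50790176 -0.0996687   0.06927332]
```

View pics/w2.png

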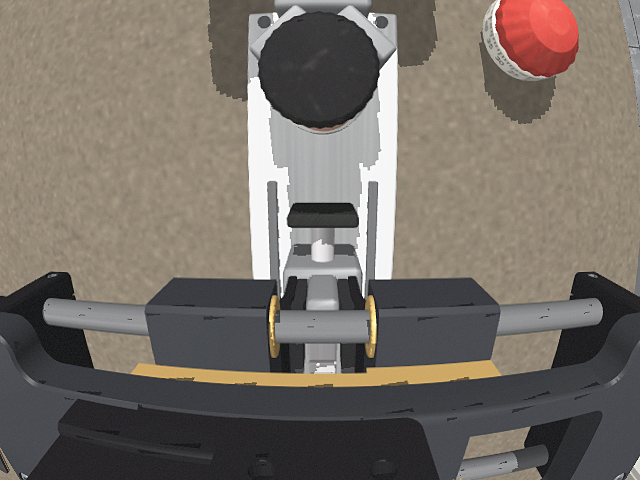

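Wrist view: cap disk centred at (319,69), pad plate top edge at (322,204), jaw pinched. I'll cast rays for the gap.

```bash
cat >> h.py <<'E'
from scipy.spatial.transform import Rotation as R
E_=np.array([-0.172,-0.985]);C_=np.array([0.5106,-0.0823]);N_=np.array([.985,-.172])
def wray(u,v,z,pos,rot):
    c=manip.camera_info('wrist');x=(u-c['cx'])/c['fx'];y=(v-c['cy'])/c['fy'];r=np.hypot(x,y)
    k=np.array([x*np.sin(r)/r,y*np.sin(r)/r,np.cos(r)]);M=c['mount']
    T=R.from_euler('xyz',rot);o=T.apply(M[:3,3])+pos;dd=T.apply(M[:3,:3]@k);q=o+dd*(z-o[2])/dd[2]
    return np.round([1000*(q[:2]-C_)@E_,1000*(q[:2]-C_)@N_],1)
E
python3 - <<'E'
from h import *
s=manip.state();a=(s['position'],s['eef_rot'])
print('tcp',1000*(s['position'][:2]-C_)@E_,1000*(s['position'][:2]-C_)@N_)
for n,u,v,z in(('cap L',259,69,.106),('cap R',379,69,.106),('cap far',319,11,.106),('cap near',319,124,.106),('pad front',322,203,.063),('pad back',322,212,.063)):print(n,wray(u,v,z,*a))
c=manip.camera_info('wrist')
E
```

```text
tcp 17.622946489822425 0.3311763024112244
cap L [114.2  22.2]
cap R [114.1 -18.1]
cap far [134.9   2. ]
cap near [94.7  2. ]
pad front [61.   1.1]
pad back [56.8  1.1]
```

```bash
python3 - <<'E'
from h import *
s=manip.state();a=(s['position'],s['eef_rot'])
p=cv2.imread('pics/w2.png');print([(r,int(p[r,300:312].mean())) for r in range(198,236)])
for v,z in((203,.027),(203,.063),(215,.063),(220,.063),(224,.063),(228,.063)):print(v,z,wray(322,v,z,*a))
W=cloud('scene',np.load('s2.npy'));Q=W.reshape(-1,3);l=np.c_[(Q[:,:2]-C_)@E_,(Q[:,:2]-C_)@N_,Q[:,2]]*1000
S=l[(abs(l[:,1])<20)&(l[:,2]>35)&(l[:,2]<64)&(l[:,0]>0)&(l[:,0]<130)]
print([(int(b),int(k)) for k,b in zip(*np.histogram(S[:,0],np.arange(0,130,2))) if k])
E
```

```text
[(198, 175), (199, 174), (200, 176), (201, 174), (202, 140), (203, 15), (204, 28), (205, 34), (206, 34), (207, 34), (208, 35), (209, 33), (210, 34), (211, 34), (212, 40), (213, 53), (214, 58), (215, 65), (216, 63), (217, 61), (218, 62), (219, 61), (220, 60), (221, 60), (222, 60), (223, 60), (224, 60), (225, 53), (226, 38), (227, 57), (228, 170), (229, 178), (230, 173), (231, 172), (232, 172), (233, 173), (234, 172), (235, 173)]
203 0.027 [55.3  1.1]
203 0.063 [61.   1.1]
215 0.063 [55.4  1.1]
220 0.063 [53.   1.1]
224 0.063 [51.1  1.1]
228 0.063 [49.2  1.1]
[(0, 5), (2, 69), (4, 77), (6, 25), (8, 14), (10, 8), (12, 6), (14, 6), (16, 6), (18, 3), (20, 2), (22, 9), (24, 1), (26, 2), (28, 1), (38, 1), (42, 1), (44, 2), (46, 16), (48, 36), (50, 16), (52, 8), (54, 1), (56, 1), (90, 11), (92, 34), (94, 37), (96, 23), (98, 13), (100, 7), (102, 8), (104, 1), (126, 1)]
```

```bash
python3 -c "
import cv2;p=cv2.imread('pics/w2.png');s=cv2.imread('pics/s2.png')
cv2.imwrite('pics/c2.png',cv2.hconcat([cv2.resize(p[180:260,270:375],(525,400)),cv2.resize(s[30:120,50:110],(267,400))]))"
```

```text
(no output)
```

View pics/c2.png

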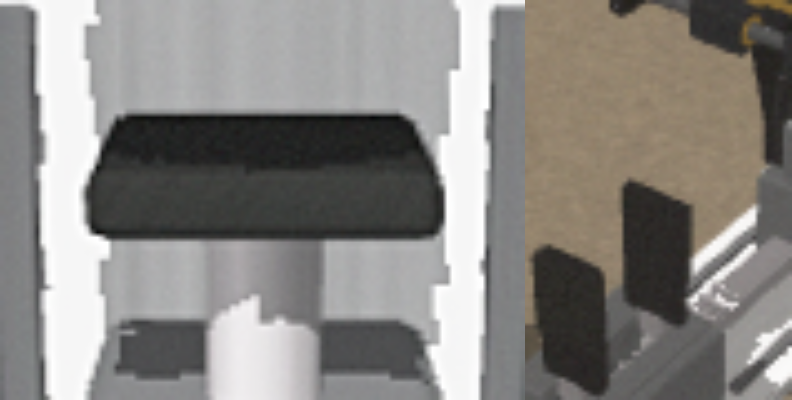

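The crop shows the pad's front face (rows 203–213) and its top (213–227), so the front is at about 55.8 mm and the jar glass at about 92.8 mm. The gap is 37 mm: slide 17 mm more, then release and rise.

```bash
python3 -m pendant '[{"offset":[-0.0012,-0.007,0],"yaw":0},{"offset":[-0.0022,-0.013,0],"yaw":0},{"offset":[-0.0029,-0.0167,0],"yaw":0},{"offset":[-0.0029,-0.0167,0],"yaw":0},{"offset":[-0.0029,-0.0167,0],"yaw":0}]'
python3 -m pendant '[{"offset":[0,0,0],"yaw":0},{"offset":[0,0,0],"yaw":0},{"offset":[0,0,0],"yaw":0},{"offset":[0,0,0.0],"yaw":0}]' 0.05
python3 -m pendant '[{"offset":[0,0,0.03],"yaw":0},{"offset":[0,0,0.06],"yaw":0},{"offset":[0,0,0.08],"yaw":0},{"offset":[0,0,0.08],"yaw":0}]'
python3 - <<'E'
from h import *
s=manip.state();a=(s['position'],s['eef_rot']);print(a)
p,d=snap('wrist');cv2.imwrite('pics/w3.png',p)
for r in(0,):
    col=p[:,310:334].mean((1,2)).astype(int);print([(i,int(col[i])) for i in range(150,300,2)])
p,d=snap('top');cv2.imwrite('pics/t3.png',p);np.save('t3.npy',d)
E
```

```text
time: 4.62
position: [0.505, -0.1163, 0.0693]
eef_rot: [3.141, 0.0, -1.743]
force: [-4.3, 2.1, 5.4]
gripper_width: 0.16
finger_force: 25.0
time: 5.12
position: [0.5056, -0.1167, 0.0689]
eef_rot: [-3.142, -0.0, -1.743]
force: [-0.3, 0.1, 0.8]
gripper_width: 0.52
finger_force: 0.0
time: 5.62
position: [0.5066, -0.1167, 0.1505]
eef_rot: [-3.138, 0.001, -1.743]
force: [-1.5, 0.2, -0.1]
gripper_width: 0.575
finger_force: 0.0
(array([ 0.50657871, -0.11666053,  0.15047884]), array([-3.13760946e+00,  8.79779909e-04, -1.74326325e+00]))
[(150, 54), (152, 55), (154, 55), (156, 54), (158, 52), (160, 45), (162, 65), (164, 185), (166, 179), (168, 179), (170, 179), (172, 178), (174, 178), (176, 178), (178, 177), (180, 178), (182, 177), (184, 182), (186, 111), (188, 31), (190, 35), (192, 38), (194, 43), (196, 42), (198, 42), (200, 39), (202, 165), (204, 154), (206, 153), (208, 153), (210, 154), (212, 153), (214, 153), (216, 157), (218, 122), (220, 122), (222, 121), (224, 129), (226, 162), (228, 138), (230, 167), (232, 201), (234, 176), (236, 149), (238, 149), (240, 148), (242, 142), (244, 143), (246, 165), (248, 183), (250, 175), (252, 174), (254, 172), (256, 171), (258, 170), (260, 165), (262, 162), (264, 171), (266, 168), (268, 167), (270, 169), (272, 169), (274, 137), (276, 158), (278, 156), (280, 156), (282, 155), (284, 163), (286, 165), (288, 166), (290, 167), (292, 172), (294, 182), (296, 183), (298, 184)]
```

View pics/w3.png

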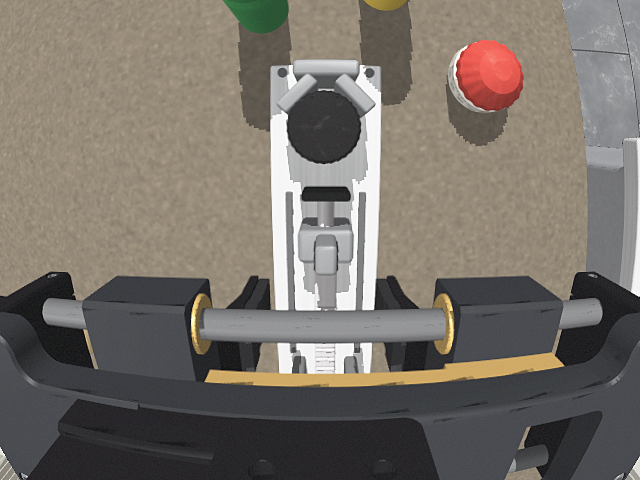

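Wrist view: cap centred at (324,126), pad front edge at row 187, jaw released at (325,245); everything is in line.

```bash
python3 - <<'E'
from h import *
s=manip.state();a=(s['position'],s['eef_rot'])
for n,u,v,z in(('capL',287,126,.106),('capR',361,126,.106),('far',324,91,.106),('near',324,162,.106),('padbot',325,187,.027),('padtopfront',325,192,.063),('padtopback',325,201,.063)):print(n,wray(u,v,z,*a))
d=np.load('t3.npy');W=cloud('top',d);Q=W.reshape(-1,3);l=np.c_[(Q[:,:2]-C_)@E_,(Q[:,:2]-C_)@N_,Q[:,2]]*1000
for lo,hi in((105,130),(85,98),(98,110)):
    S=l[(abs(l[:,1])<20)&(l[:,2]>lo)&(l[:,2]<hi)]
    print(lo,[(int(b),int(k)) for k,b in zip(*np.histogram(S[:,0],np.arange(-200,150,2))) if k])
g=C_+E_*-.127;print('grips',g,'delta',g-s['position'][:2],s['time'])
E
```

```text
capL [115.2  20.1]
capR [115.2 -20.2]
far [ 1.345e+02 -1.000e-01]
near [95.2 -0. ]
padbot [72.2 -1.1]
padtopfront [73.  -0.9]
padtopback [66.9 -0.9]
105 [(96, 9), (98, 11), (100, 13), (102, 14), (104, 15), (106, 17), (108, 16), (110, 15), (112, 20), (114, 18), (116, 19), (118, 19), (120, 20), (122, 19), (124, 16), (126, 16), (128, 15), (130, 10), (132, 13), (134, 7)]
85 [(-100, 1), (-98, 1), (-96, 2), (24, 1), (26, 2), (28, 2), (30, 1), (32, 1), (34, 2), (36, 2), (38, 3), (40, 4), (42, 2), (94, 1), (96, 1), (98, 1), (100, 1), (102, 1), (104, 1), (108, 1), (112, 2), (114, 1), (124, 1)]
98 [(-96, 1), (94, 4), (96, 13), (98, 17), (100, 19), (102, 21), (104, 20), (106, 24), (108, 27), (110, 24), (112, 25), (114, 24), (116, 27), (118, 23), (120, 25), (122, 24), (124, 22), (126, 21), (128, 22), (130, 17), (132, 15), (134, 9), (136, 2)]
grips [0.532444 0.042795] delta [0.02753384 0.15938425] 5.725
```

The gap is about 20.5 mm, as wanted. Now I move to the grips, turned by 90° and wide open.

```bash
python3 -m pendant '[{"offset":[0.003,0.016,0.01],"yaw":10},{"offset":[0.006,0.032,0.01],"yaw":20},{"offset":[0.009,0.048,0.01],"yaw":30},{"offset":[0.012,0.064,0.01],"yaw":40},{"offset":[0.015,0.08,0.01],"yaw":50}]' 0.087 40
python3 -m pendant '[{"offset":[0.003,0.02,0],"yaw":10},{"offset":[0.006,0.04,0],"yaw":20},{"offset":[0.009,0.06,0],"yaw":30},{"offset":[0.0125,0.0795,0],"yaw":40},{"offset":[0.0125,0.0795,0],"yaw":40}]'
python3 -m pendant '[{"offset":[0,0,0],"yaw":0},{"offset":[0,0,0],"yaw":0}]'
python3 - <<'E'
from h import *
s=manip.state();print(s['position'],s['eef_rot'])
print('loc',1000*(s['position'][:2]-C_)@E_,1000*(s['position'][:2]-C_)@N_)
p,d=snap('wrist');cv2.imwrite('pics/w4.png',p)
E
```

```text
time: 6.35
position: [0.5197, -0.0363, 0.1574]
eef_rot: [3.139, 0.002, -0.865]
force: [0.1, -0.8, 0.2]
gripper_width: 0.98
finger_force: 0.0
time: 6.98
position: [0.5325, 0.0435, 0.1575]
eef_rot: [3.14, 0.002, -0.172]
force: [-0.5, -0.9, -0.9]
gripper_width: 0.998
finger_force: 0.0
time: 7.22
position: [0.5326, 0.0422, 0.1586]
eef_rot: [3.141, 0.001, -0.174]
force: [0.5, 0.8, -0.9]
gripper_width: 1.004
finger_force: 0.0
[0.53260935 0.04216482 0.15859333] [ 3.14110158e+00  9.06936771e-04 -1.74473596e-01]
loc -126.38345678287278 0.27125971298935564
```

View pics/w4.png

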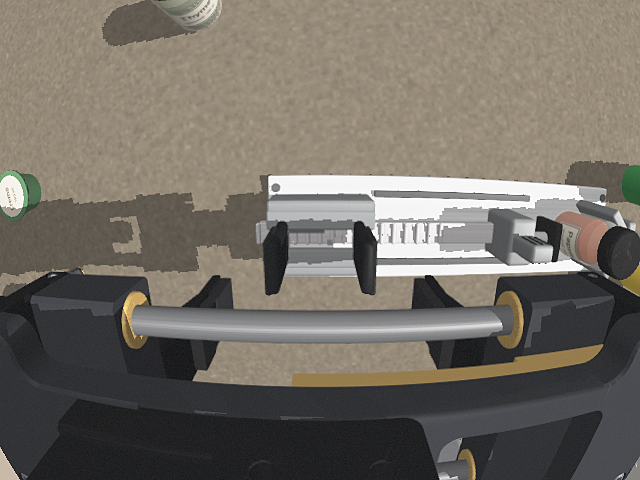

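The paddles (276,258) and (366,258) are symmetric about the image centre, between the fingers. Next: descend, then the first pump.

```bash
python3 -m pendant '[{"offset":[0,0,-0.03],"yaw":0},{"offset":[0,0,-0.055],"yaw":0},{"offset":[0,0,-0.077],"yaw":0},{"offset":[0,0,-0.077],"yaw":0}]'
python3 -m pendant '[{"offset":[0,0,0],"yaw":0},{"offset":[0,0,0],"yaw":0},{"offset":[0,0,0],"yaw":0},{"offset":[0,0,0],"yaw":0},{"offset":[0,0,0],"yaw":0}]' 0.03 40
python3 -m pendant '[{"offset":[0,0,0],"yaw":0},{"offset":[0,0,0],"yaw":0},{"offset":[0,0,0],"yaw":0}]'
python3 - <<'E'
from h import *
s=manip.state();print(s['position'],'loc',1000*(s['position'][:2]-C_)@E_)
p,d=snap('top');cv2.imwrite('pics/t5.png',p)
p,d=snap('wrist');cv2.imwrite('pics/w5.png',p)
E
```

```text
time: 7.78
position: [0.5317, 0.042, 0.0806]
eef_rot: [3.14, 0.004, -0.174]
force: [-0.8, -1.0, 0.9]
gripper_width: 0.998
finger_force: 0.0
time: 8.4
position: [0.5336, 0.0433, 0.0829]
eef_rot: [-3.14, -0.002, -0.172]
force: [-0.2, 2.5, 5.6]
gripper_width: 0.517
finger_force: 6.8
time: 8.78
position: [0.5343, 0.0469, 0.0829]
eef_rot: [-3.135, -0.003, -0.172]
force: [-3.8, 15.3, 4.1]
gripper_width: 0.374
finger_force: 40.0
[0.5342969  0.04687093 0.08285055] loc -131.30923595444563
```

View pics/w5.png

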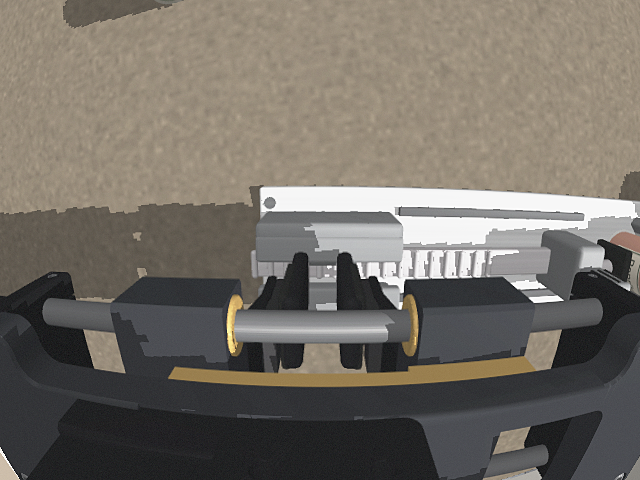

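Squeezed fully (opening 33 mm, both ends of travel); the jaw moves forward at the right of the image. I'll open again and measure the tab from the depth images.

```bash
cat >> h.py <<'E'
def meas():
    for n in('scene','top'):
        p,d=snap(n);Q=cloud(n,d).reshape(-1,3);l=np.c_[(Q[:,:2]-C_)@E_,(Q[:,:2]-C_)@N_,Q[:,2]]*1000
        for nm,lo,hi,a,b,w in(('tab',70,92,10,93,12),('block',45,60,-20,75,24),('cap',96,112,85,150,30)):
            S=l[(abs(l[:,1])<w)&(l[:,2]>lo)&(l[:,2]<hi)&(l[:,0]>a)&(l[:,0]<b)]
            if len(S)>8:print(n,nm,len(S),np.round(np.percentile(S[:,0],[3,25,50,75,97]),1),'y',np.round(np.median(S[:,1]),1))
    return p
E
python3 - <<'E'
from h import *
meas()
E
python3 -m pendant '[{"offset":[0,0,0],"yaw":0},{"offset":[0,0,0],"yaw":0},{"offset":[0,0,0],"yaw":0},{"offset":[0,0,0],"yaw":0},{"offset":[0,0,0],"yaw":0}]' 0.087 40
python3 -m pendant '[{"offset":[0,0,0],"yaw":0},{"offset":[0,0,0],"yaw":0},{"offset":[0,0,0],"yaw":0}]'
python3 - <<'E'
from h import *
p=meas()
s=manip.state();print(s['position'],s['time'])
E
```

```text
scene tab 85 [26.  28.2 30.2 38.4 92.5] y -5.4
scene block 182 [24.5 26.  29.7 69.7 72.5] y -6.9
scene cap 205 [ 93.9  98.3 107.9 117.1 129.6] y -2.1
top tab 35 [31.  34.9 40.6 45.3 49.1] y -6.3
top block 120 [27.6 37.5 55.3 64.6 72. ] y -1.4
top cap 437 [ 97.6 107.  115.4 124.  133.7] y 0.4
time: 9.6
position: [0.5325, 0.0428, 0.0814]
eef_rot: [-3.141, 0.001, -0.174]
force: [0.5, 0.0, -0.4]
gripper_width: 0.858
finger_force: 0.0
time: 9.98
position: [0.5329, 0.0429, 0.0819]
eef_rot: [3.142, 0.0, -0.173]
force: [-0.5, 0.4, 0.2]
gripper_width: 0.991
finger_force: 0.0
scene tab 90 [24.1 25.8 27.6 35.3 92.1] y -5.5
scene block 190 [21.2 23.3 25.7 66.9 70.1] y -7.0
scene cap 202 [ 93.5  99.5 106.8 117.2 130.1] y -2.7
top tab 34 [27.8 31.3 37.2 41.2 45.5] y -5.5
top block 122 [25.5 41.8 52.4 61.9 69.4] y -2.3
top cap 437 [ 97.8 107.  115.6 123.9 133.6] y 0.6
[0.53292211 0.04288336 0.08196649] 10.075
```

First pump gained about 4 mm (gap now about 16.5 mm open). Second pump.

```bash
python3 -m pendant '[{"offset":[0,0,0],"yaw":0},{"offset":[0,0,0],"yaw":0},{"offset":[0,0,0],"yaw":0},{"offset":[0,0,0],"yaw":0},{"offset":[0,0,0],"yaw":0}]' 0.03 40
python3 -m pendant '[{"offset":[0,0,0],"yaw":0},{"offset":[0,0,0],"yaw":0},{"offset":[0,0,0],"yaw":0},{"offset":[0,0,0],"yaw":0}]'
python3 - <<'E'
from h import *
meas()
E
python3 -m pendant '[{"offset":[0,0,0],"yaw":0},{"offset":[0,0,0],"yaw":0},{"offset":[0,0,0],"yaw":0},{"offset":[0,0,0],"yaw":0},{"offset":[0,0,0],"yaw":0}]' 0.087 40
python3 -m pendant '[{"offset":[0,0,0],"yaw":0},{"offset":[0,0,0],"yaw":0},{"offset":[0,0,0],"yaw":0},{"offset":[0,0,0],"yaw":0}]'
python3 - <<'E'
from h import *
p=meas()
E
```

```text
time: 10.7
position: [0.5332, 0.0439, 0.082]
eef_rot: [-3.14, -0.0, -0.172]
force: [-0.2, 2.1, -1.0]
gripper_width: 0.516
finger_force: 6.7
time: 11.2
position: [0.5339, 0.0469, 0.0821]
eef_rot: [-3.135, -0.002, -0.172]
force: [-2.4, 17.4, 0.1]
gripper_width: 0.381
finger_force: 40.0
scene tab 92 [36.7 38.8 40.1 48.4 92.2] y -4.8
scene block 116 [33.6 35.3 36.4 40.7 60.2] y -6.9
scene cap 205 [ 92.9  99.4 108.1 117.3 130. ] y -1.8
top tab 29 [39.9 43.4 48.  53.4 58.9] y -6.4
top block 89 [37.3 49.5 61.8 68.3 73.8] y -2.8
top cap 439 [ 97.8 107.2 115.7 124.1 133.8] y 0.6
time: 11.92
position: [0.5331, 0.0428, 0.0821]
eef_rot: [-3.141, -0.0, -0.173]
force: [0.2, -1.1, 0.2]
gripper_width: 0.857
finger_force: 0.0
time: 12.42
position: [0.533, 0.0429, 0.082]
eef_rot: [-3.142, 0.0, -0.173]
force: [-0.2, 0.2, 0.0]
gripper_width: 1.001
finger_force: 0.0
scene tab 87 [34.2 35.8 38.  47.4 92.4] y -5.8
scene block 130 [30.9 32.9 34.1 38.5 71.2] y -6.3
scene cap 202 [ 93.3  98.9 107.8 117.  129. ] y -1.8
top tab 38 [37.7 40.9 47.1 51.7 56.6] y -4.4
top block 102 [35.4 49.7 59.5 66.6 73.4] y -1.7
top cap 438 [ 97.4 107.  115.6 124.1 133.7] y 0.5
```

10 mm gained, jar untouched. Third pump, with a look while squeezed.

```bash
python3 -m pendant '[{"offset":[0,0,0],"yaw":0},{"offset":[0,0,0],"yaw":0},{"offset":[0,0,0],"yaw":0},{"offset":[0,0,0],"yaw":0},{"offset":[0,0,0],"yaw":0}]' 0.03 40
python3 -m pendant '[{"offset":[0,0,0],"yaw":0},{"offset":[0,0,0],"yaw":0},{"offset":[0,0,0],"yaw":0},{"offset":[0,0,0],"yaw":0}]'
python3 - <<'E'
from h import *
p=meas();cv2.imwrite('pics/t7.png',p)
q=manip.grab_frame('scene')[0]
c=cv2.resize(q[200:310,290:400],(600,600),interpolation=cv2.INTER_CUBIC);cv2.imwrite('pics/s7.png',c)
E
```

```text
time: 13.15
position: [0.5332, 0.0439, 0.082]
eef_rot: [-3.14, -0.0, -0.172]
force: [-1.0, 3.8, -1.5]
gripper_width: 0.52
finger_force: 7.2
time: 13.65
position: [0.5338, 0.0469, 0.082]
eef_rot: [-3.135, -0.002, -0.172]
force: [-3.0, 17.6, -1.6]
gripper_width: 0.378
finger_force: 40.0
scene tab 77 [46.2 48.  50.  55.7 63.3] y -5.9
scene block 116 [44.2 45.5 46.6 49.  64.9] y -7.9
scene cap 205 [ 98.  103.5 112.1 121.8 134.1] y -4.4
top tab 26 [49.8 54.1 60.3 64.3 68.8] y -6.7
top block 52 [47.6 51.9 60.6 70.9 74.2] y -7.5
top cap 434 [101.9 111.5 119.8 128.4 138.1] y -2.0
```

View pics/s7.png

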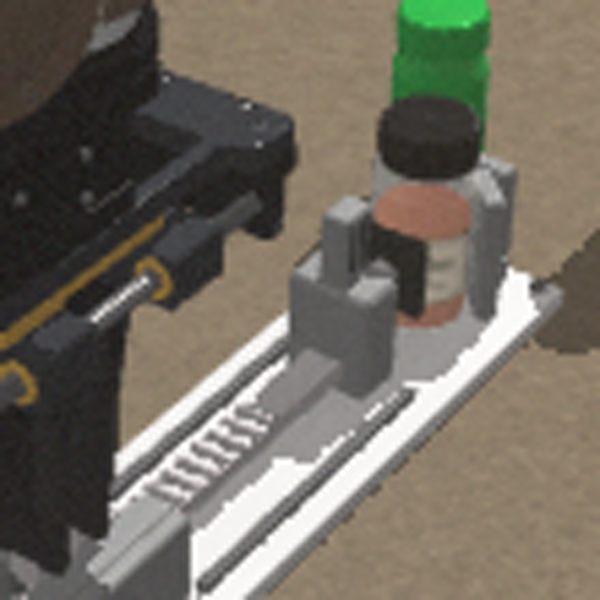

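Jaw, pad and jar are in contact: the jar was pushed about 4 mm into the V and the pad is in only about 1–2 mm. One more full pump (+10 mm) should bring it to about half-way.

```bash
python3 -m pendant '[{"offset":[0,0,0],"yaw":0},{"offset":[0,0,0],"yaw":0},{"offset":[0,0,0],"yaw":0},{"offset":[0,0,0],"yaw":0},{"offset":[0,0,0],"yaw":0}]' 0.087 40
python3 -m pendant '[{"offset":[0,0,0],"yaw":0},{"offset":[0,0,0],"yaw":0},{"offset":[0,0,0],"yaw":0},{"offset":[0,0,0],"yaw":0}]'
python3 - <<'E'
from h import *
meas()
E
python3 -m pendant '[{"offset":[0,0,0],"yaw":0},{"offset":[0,0,0],"yaw":0},{"offset":[0,0,0],"yaw":0},{"offset":[0,0,0],"yaw":0},{"offset":[0,0,0],"yaw":0}]' 0.03 40
python3 -m pendant '[{"offset":[0,0,0],"yaw":0},{"offset":[0,0,0],"yaw":0},{"offset":[0,0,0],"yaw":0},{"offset":[0,0,0],"yaw":0},{"offset":[0,0,0],"yaw":0}]'
python3 - <<'E'
from h import *
meas()
q=manip.grab_frame('scene')[0]
c=cv2.resize(q[200:310,290:400],(600,600),interpolation=cv2.INTER_CUBIC);cv2.imwrite('pics/s8.png',c)
E
```

```text
time: 14.42
position: [0.533, 0.0427, 0.0821]
eef_rot: [-3.141, 0.0, -0.173]
force: [-0.2, 0.5, 0.6]
gripper_width: 0.865
finger_force: 0.0
time: 14.92
position: [0.533, 0.0429, 0.0821]
eef_rot: [-3.142, -0.0, -0.173]
force: [-0.3, 0.2, -0.1]
gripper_width: 0.997
finger_force: 0.0
scene tab 81 [44.  45.8 47.5 53.2 62. ] y -4.6
scene block 118 [41.5 43.  44.  46.6 60.3] y -8.5
scene cap 204 [ 97.5 102.6 111.4 121.  132.9] y -2.7
top tab 32 [47.3 50.1 55.8 61.4 65.8] y -6.3
top block 74 [44.6 50.6 61.7 69.3 74.1] y -4.5
top cap 439 [100.9 110.6 119.  127.8 137.2] y 0.6
time: 15.65
position: [0.5333, 0.0445, 0.082]
eef_rot: [-3.139, -0.001, -0.172]
force: [-2.0, 6.9, -0.2]
gripper_width: 0.518
finger_force: 9.2
time: 16.27
position: [0.5338, 0.047, 0.082]
eef_rot: [-3.135, -0.002, -0.172]
force: [-3.7, 16.2, -0.9]
gripper_width: 0.378
finger_force: 40.0
scene tab 81 [56.4 58.  59.2 65.7 73.5] y -5.3
scene block 108 [53.1 54.7 55.6 57.2 72. ] y -6.8
scene cap 205 [ 98.4 104.4 113.  123.3 134.5] y -3.0
top tab 30 [58.9 63.2 67.4 73.8 77.5] y -6.6
top block 35 [56.4 58.6 62.8 67.9 74. ] y -8.7
top cap 436 [102.8 112.4 120.6 129.1 138.9] y -0.4
```

View pics/s8.png

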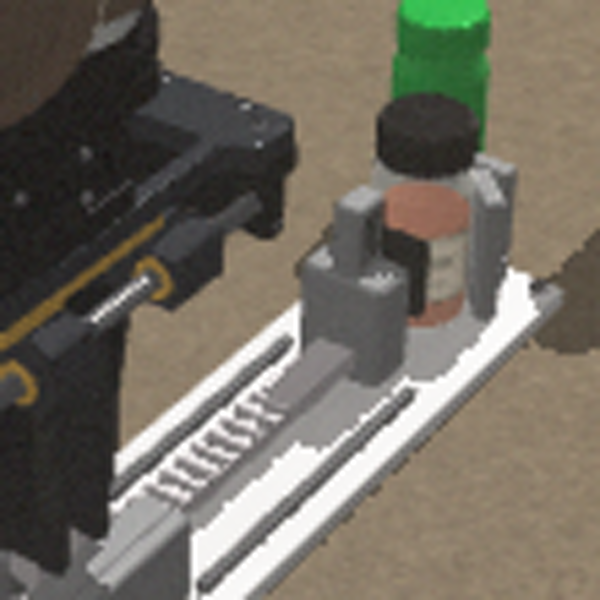

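The jaw block has closed in on the pad: the pad is in about 10 mm of 20, the jar is upright and seated in the V at (430,210), and the grips are held squeezed. Handing in.

```bash
python3 -c "
from station import manip
print(manip.state()['time'],manip.finish_job())"
```

```text
the job is handed in; nothing more can be done
16.425 None
```

I handed the job in at 16.4 s with the jar upright and clamped against the stop and the grips held squeezed; by my measurements the jaw was let go about 20 mm from the glass, and after four pumps the pad is pressed in about 10 of its 20 mm.

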